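# Load the drying station with the washed dough presses and start it

### The arm

A 7-joint arm with a two-finger parallel gripper is mounted at the origin on a cart in front of the work surface, level with it; the furniture and walls round the work are solid. World frame = base frame: x ahead of the robot, y to its left, z up, the work surface at z = 0. Lengths are in m, angles in rad, forces in N, time in s.
With the tool pointing down it reaches from about 0.4 to 0.9 m from the base axis. Payload 5.5 kg.
Tool frame: the origin (TCP) lies midway between the tips of the shut fingers; the grasp point (between the pads) lies manip.grasp_offset behind it (manip.grasp_offset is the distance from the TCP to the grasp point, in m); z points along the fingers, y is the line along which they close (so a half turn about z gives the same grasp; the last joint's range is limited). The gripper opens to 92 mm and grips with 3 to 60 N. Pads are 19 mm wide; open, the fingers measure 130 mm over their backs; the gripper's body (75 mm by 190 mm) begins 47 mm behind the grasp point.
Start: joints at [-1.076, 0.501, -0.427, 1.55, 0.221, 1.138, -0.21], TCP at [0.149, 0.633, 0.227] pointing down, gripper open.
Joint ranges: [-2.88, 2.88], [-0.31, 2.03], [-1.54, 1.56], [0.2, 2.42], [-1.41, 4.55], [0.19, 2.02], [-2.57, 2.57]. Speed limits (rad/s): [2.57, 2.57, 3.14, 3.14, 3.14, 3.14, 3.14].

### API

Orientations are given as a rotation vector (axis times angle).
In Python, from plant import manip gives the robot as it stands.
- The arm moves only by the tool arm_command, never from a script. Its argument "targets" is a list of rows, each a list of 7 numbers: the finger opening in m, from 0 to 0.0918, then the shift along the tool's x, y, z in m, then the turn, a rotation vector about the tool's x, y, z in rad. A call has 1 to 8 rows; each row is the pose to reach, as a shift and turn from the pose commanded when the call began, along the tool's axes at that moment; what a row does not reach only later rows make up. A row lasts 1/10 s, in which the tool goes at most 50 mm and 8.59 degrees, less where a joint would pass 70% of its speed; a pose out of reach is approached as far as the arm can. A call with a gripper value outside its range is refused whole. The fingers move at their own pace and stop on an object; "force" is the grip in N (left out, the last holds). Time passes only in rows, so rows that repeat a pose let the fingers close. It gives the time, the measured TCP pose, the force, the opening and the grip force at its end, in the units of the state.
- manip.read_state(): the state, without advancing time (a new reading comes with each control period).
- manip.camera(name): name is "scene" or "top"; returns a dict with "color" (420x560x3 uint8, red, green, blue), "fov_y" (degrees; the focal length in pixels is half the picture's height over the tangent of half this angle, whatever the lens; pixels are square), "cx", "cy" (the principal point, pixels), "R" (3x3) and "t" (3): a world point X has camera coordinates R X + t. Camera axes: x right, y down, z forward; pixel columns grow to the right and rows downward; lengths in m; the calibration is good to about 2 mm. A picture is of the moment at which its call begins. There is no depth.
- manip.sign_off(): hands the job in; it is judged then, once.
The state is a dict: "t": time; "joint_pos": joint angles; "qvel": joint speeds; "effort": joint torques, N m; "tcp_pos": TCP position; "tcp_rot": TCP orientation; "ft_force": force on the tool from outside, world axes, zero at the start; "torque": the same for the moment, N m; "opening": finger opening in m; "gripper_force": force on a finger pad.
Only numpy, scipy, OpenCV 4.12 (cv2) and the standard library are available. Lean on these libraries where they do the work, as an engineer would, in place of code of your own. Each camera call takes 0.05 s, during which the arm holds its last target. There are 200 camera calls.

### The job

Dry the washed dough presses: pull the drying station's splash guard fully open towards you, stand every press (those hanging in the rack, lifted up and off their forks, and the one on the bench) upright on the floor of its tray, well back so that the guard clears them, and push the guard fully shut again. Then, with the guard shut, press the round key, then the square key, then the long bar-shaped key, one at a time and each fully down. Do not press the cross-shaped key, and do not disturb the timer, the spice jar or the tin.

Things in the scene. Friction and masses are not known exactly. Their poses are not given: they have to be found in the camera images.
- dryer: drying station, fixed, place and yaw vary: steel tray, white blower housing behind it (x 55 to 120 mm, y -146 to 146, 185 high), white key console on its right (x -70 to 120, y -315 to -150, 115 high). Origin on the bench under the tray; x points away from the robot into the housing, y left, z up. Key centres at x -35 or 25, y -202 or -263 mm.
- tray (a point): middle of the tray floor: dryer x -10 mm, y 0, 10 mm above the bench. Inside of the tray in dryer axes from the dryer's origin: x -75 to 55 mm, y -140 to 140 mm; front and side walls 60 mm high, 6 mm thick, open above the side walls. A press needs its centre at dryer x -35 mm or further back for the shut guard to clear it.
- guard (a joint): steel splash guard over the tray, rad: 0 = shut (panel slopes up and away from the robot at 45 degrees), 1.134 = fully open (leans 20 degrees towards the robot past upright). Stiff friction hinge, about 2 N at the bar plus its weight: stays where left. Panel 250 mm wide, reaches 175 mm from the hinge, 4 mm thick.
- guard_hinge (a point): middle of the guard's hinge line, its lower front edge: parallel to the dryer's y at dryer x -78 mm, 70 mm above the bench
- guard_bar (a point): middle of the guard's black handle bar: 12 mm thick, 220 mm long along the dryer's y, in the panel's plane 207 mm from the hinge line, beyond the panel's top edge with a gap of 25 mm. When shut it is 216 mm above the bench and 31 mm above the housing's top, so fingertips fit behind it from above.
- key_round (a joint): the round key (28 mm across) of the four white keys; joint value = how far it is pressed in m, 0 up to 0.006 fully down (straight down); spring, 1 N at first touch, 4 N fully down; springs back by itself
- key_square (a joint): the square key (26 x 26 mm) of the four white keys; joint value = how far it is pressed in m, 0 up to 0.006 fully down (straight down); spring, 1 N at first touch, 4 N fully down; springs back by itself
- key_bar (a joint): the long bar-shaped key (16 x 44 mm, long along the dryer's y) of the four white keys; joint value = how far it is pressed in m, 0 up to 0.006 fully down (straight down); spring, 1 N at first touch, 4 N fully down; springs back by itself
- key_cross (a joint): the cross-shaped key (plus sign, 34 mm across) of the four white keys; joint value = how far it is pressed in m, 0 up to 0.006 fully down (straight down); spring, 1 N at first touch, 4 N fully down; springs back by itself
- key_round_top (a point): centre of the top face of the round key (28 mm across), 16 mm above the console; which key has which of the four places (2 by 2, about 60 mm apart) varies
- key_square_top (a point): centre of the top face of the square key (26 x 26 mm), 16 mm above the console; which key has which of the four places (2 by 2, about 60 mm apart) varies
- key_bar_top (a point): centre of the top face of the long bar-shaped key (16 x 44 mm, long along the dryer's y), 16 mm above the console; which key has which of the four places (2 by 2, about 60 mm apart) varies
- key_cross_top (a point): centre of the top face of the cross-shaped key (plus sign, 34 mm across), 16 mm above the console; which key has which of the four places (2 by 2, about 60 mm apart) varies
- rack: fork rack, fixed, place and yaw vary: wooden foot 100 x 270 x 12 mm, upright steel plate at x 36 to 42 mm, 144 mm high, with three forks that point to -x (towards the robot) at y = -90, 0, 90 mm. Origin on the bench under the middle fork; y left, z up. A hanging press has its neck in a fork's gap and its knob on the prongs, at about x = 0.
- fork (a point): middle fork, between its prongs at their top face, 135 mm above the bench (x = 0, y = 0 of the rack). Each fork: two prongs 6 mm wide, 8 mm thick, 15 mm apart, ending at rack x -32 mm in lips turned up 8 mm. To free a press lift it 12 to 25 mm (its foot meets the prongs at 31), then draw it 75 mm to rack -x.
- press_a: dough press: flat round steel foot 64 mm across and 22 mm high, thin steel neck 12 mm across, dark wooden knob on top 36 mm across and 24 mm high (61 to 85 mm above the underside); 0.25 kg; origin at the centre of its underside, z up its axis. At first it hangs in one of the forks of the rack by the underside of its knob, foot 74 mm above the bench; it may be absent (None from the start).
- press_b: dough press: flat round steel foot 64 mm across and 22 mm high, thin steel neck 12 mm across, dark wooden knob on top 36 mm across and 24 mm high (61 to 85 mm above the underside); 0.25 kg; origin at the centre of its underside, z up its axis. At first it hangs in one of the forks of the rack by the underside of its knob, foot 74 mm above the bench; it may be absent (None from the start).
- press_c: dough press: flat round steel foot 64 mm across and 22 mm high, thin steel neck 12 mm across, dark wooden knob on top 36 mm across and 24 mm high (61 to 85 mm above the underside); 0.25 kg; origin at the centre of its underside, z up its axis. At first it hangs in one of the forks of the rack by the underside of its knob, foot 74 mm above the bench; it may be absent (None from the start).
- press_d: dough press: flat round steel foot 64 mm across and 22 mm high, thin steel neck 12 mm across, dark wooden knob on top 36 mm across and 24 mm high (61 to 85 mm above the underside); 0.25 kg; origin at the centre of its underside, z up its axis. Always present; stands on the bench in front of the rack at the start.
- timer: bystander: white kitchen timer with a red grip on top, 68 mm across, 65 mm high, loose; origin under its middle
- spice_jar: bystander: spice jar with black cap, 45 mm across, 105 mm high, loose; origin under its middle
- tin: bystander: tall food tin, 75 mm across, 110 mm high, loose; origin under its middle

How it is judged:
By the outcome, as a careful person would: the job done as asked, in the order asked, and still so for the second after the job is handed in, with the robot touching nothing.
Of press_a, press_b, press_c only 1 to 2 are there at a start; the rules pass over those that are not, and their reading is None.
At some moment in a run one of press_d may be knocked a few centimetres aside while the robot is not near it.
It also fails if it takes over 210 s, if anything falls off the work surface, if the arm or the gripper's body presses on something with over 40 N, if the wrist force passes 120 N, or if a joint passes its speed limit or range.

## Working session

There is one attempt and no reset: what is moved stays moved. The work goes in short steps, Python scripts to look and compute and a tool call to move; the robot and the scene stay as the last step left them, time stands still between calls to the robot, and variables do not carry over. Pictures are saved under pics/ and viewed, at most 14 in all, crops included, and the job is handed in when it is done.

Besides the shell and the picture viewer there is one more tool, called after ">>>" by a JSON object that holds its "fn" and its "kwargs", one argument or row to a line. arm_command: Moves the arm, as the interface text tells. Its arguments: {"type":"object","properties":{"targets":{"type":"array","items":{"type":"array","items":{"type":"number"}}},"force":{"type":"number"}},"required":["targets"]}

```bash
mkdir -p pics; ls; python3 - <<'E'
from plant import manip
import cv2,numpy as np
print(manip.grasp_offset, manip.read_state())
for n in("scene","top"):
    c=manip.camera(n); cv2.imwrite(f"pics/{n}0.png",c["color"][:,:,::-1])
    print(n,c["fov_y"],c["cx"],c["cy"],c["R"],c["t"], -np.array(c["R"]).T@c["t"])
E
```

```text
pics
0.0188 {'t': 0.0, 'joint_pos': array([-1.07579653,  0.50184017, -0.42680183,  1.55148654,  0.22085114,
        1.13826777, -0.21032038]), 'qvel': array([ 2.98595380e-04,  2.58513344e-05, -1.30627320e-04, -1.25635241e-03,
        1.19027801e-04,  1.17510364e-03,  1.64887610e-03]), 'effort': array([ 4.38856096e-04, -5.66597915e+01, -5.81585035e+00, -2.79115927e+01,
       -6.85121818e-02,  3.08149285e-02,  1.88774811e-04]), 'tcp_pos': array([0.1492112 , 0.63191497, 0.2256689 ]), 'tcp_rot': array([-3.63153463e-01, -3.12028001e+00,  3.01062413e-03]), 'ft_force': array([ 0.49283182, -0.26546161,  0.52236117]), 'torque': array([ 0.01698918,  0.02389786, -0.0378069 ]), 'gripper_force': 0.0, 'opening': 0.0918853157655783}
scene 48.1660188540131 280.52672427657916 216.54759624752936 [[ 0.86701262 -0.49825418 -0.00564779]
 [-0.37666842 -0.64793677 -0.66204142]
 [ 0.32620549  0.5761256  -0.74944597]] [-0.43416945  0.30917485  1.05905833] [ 0.14741616 -0.62615161  0.99594146]
top 51.9563748786458 283.0977103356091 214.42001752928286 [[-0.01784565 -0.9998351   0.00336224]
 [-0.99828328  0.01763013 -0.05585393]
 [ 0.05578545 -0.00435321 -0.99843329]] [0.04630658 0.5294774  1.1593614 ] [0.46471931 0.04201114 1.18696272]
```

View pics/scene0.png

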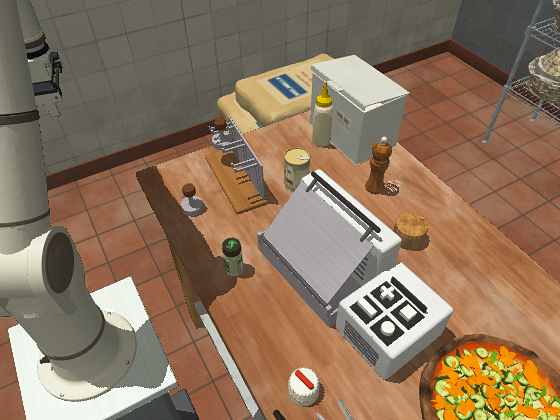

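View pics/top0.png

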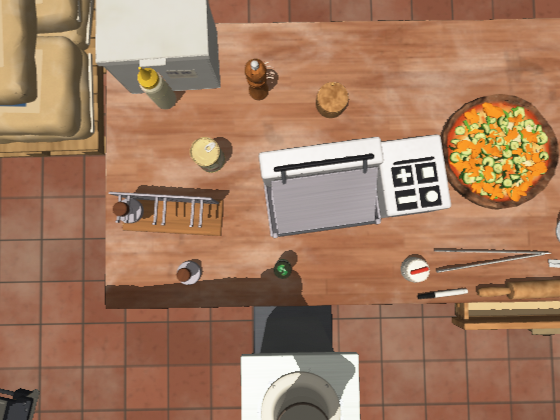

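Scene: one press hangs in the left fork (knob about top px 122,208), and the bench press is at (187,272). The dryer is central, with keys bar/cross/square/round around (380-420,295-330). I'll zoom in for detail.

```bash
cat > h.py <<'E'
from plant import manip
import cv2,numpy as np
from scipy.spatial.transform import Rotation as Ro
def f(c): return c["color"].shape[0]/2/np.tan(np.radians(c["fov_y"])/2)
def plane(c,u,v,z):
    R,t=np.array(c["R"]),np.array(c["t"]); o=-R.T@t
    d=R.T@np.array([(u-c["cx"])/f(c),(v-c["cy"])/f(c),1]); return o+d*(z-o[2])/d[2]
def proj(c,X):
    q=np.array(c["R"])@X+c["t"]; return f(c)*q[0]/q[2]+c["cx"],f(c)*q[1]/q[2]+c["cy"]
def tool(p):  # world point -> shift in current tool axes
    s=manip.read_state(); return Ro.from_rotvec(s["tcp_rot"]).inv().apply(np.array(p)-s["tcp_pos"])
E
python3 - <<'E'
import cv2,numpy as np
s=cv2.imread("pics/scene0.png");t=cv2.imread("pics/top0.png")
r=lambda im,x,y,w,h,k:cv2.resize(im[y:y+h,x:x+w],None,fx=k,fy=k,interpolation=cv2.INTER_CUBIC)
a=r(s,175,110,100,110,4);b=r(t,100,180,100,110,4)
cv2.imwrite("pics/c1.png",np.hstack([a,b]))
cv2.imwrite("pics/c2.png",r(t,255,130,200,115,4))
E
```

```text
(no output)
```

View pics/c1.png

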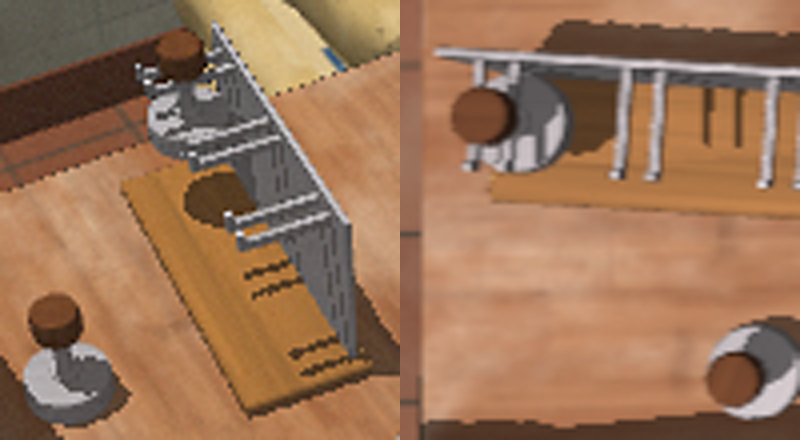

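View pics/c2.png

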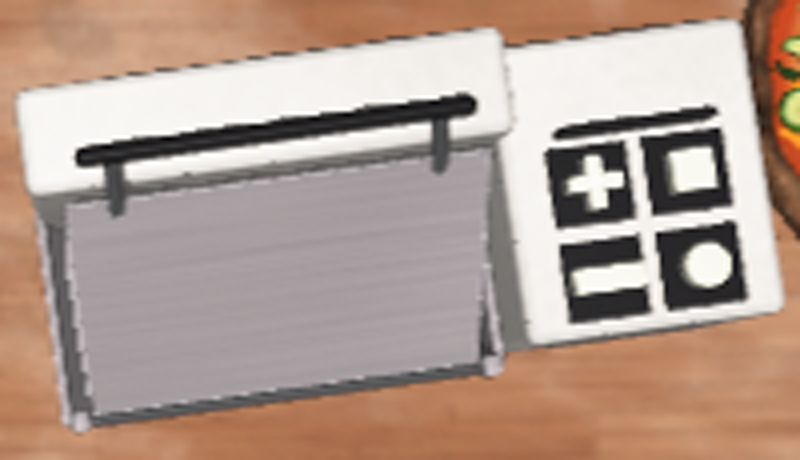

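Crops: the only hanging press is in the left fork (knob top px ~120.5,208.8), and the bench press knob is at (183.8,275). Keys in the top view: cross (403.8,175.5), square (428.2,172), bar (407,199.5), round (432.7,196). The handle bar runs from (276.2,169.2) to (372.5,156).

```bash
python3 - <<'E'
from h import *
T=manip.camera("top");S=manip.camera("scene")
obs=[(403.8,175.5,.131,25,-202),(428.2,172,.131,25,-263),(407,199.5,.131,-35,-202),(432.7,196,.131,-35,-263),
(276.2,169.2,.22,68.4,110),(372.5,156,.22,68.4,-110),
(259.5,152.5,.185,120,146),(380,137.5,.185,120,-146)]
W=np.array([plane(T,u,v,z)[:2] for u,v,z,_,_ in obs]);D=np.array([o[3:] for o in obs])/1000
def fit(D,W):
    a=D-D.mean(0);b=W-W.mean(0);yaw=np.arctan2((a[:,0]*b[:,1]-a[:,1]*b[:,0]).sum(),(a*b).sum())
    R=np.array([[np.cos(yaw),-np.sin(yaw)],[np.sin(yaw),np.cos(yaw)]]);o=W.mean(0)-R@D.mean(0);return yaw,R,o
yaw,R,o=fit(D,W);print("dryer",o,yaw,"\nres",(1000*(D@R.T+o-W)).round(1).tolist())
P=[plane(T,122.5,222,.143)[:2],plane(T,158.75,224.5,.143)[:2]]
print("lips",P,"knob fork",plane(T,120.5,208.75,.159),"bench",plane(T,183.75,275,.085))
print("scene: fork",plane(S,175+181/4,110+42/4,.159),"bench",plane(S,175+55/4,110+308/4,.085))
# dryer px check
for n,c in(("T",T),("S",S)):
  for (x,y,z) in [(.0684,0,.216),(-.035,-.263,.131),(-.078,.14,.07)]:
    print(n,np.round(proj(c,np.append(R@[x,y]+o,z)),1))
# other things via dark/white
print("jar",plane(T,283,269,.105),plane(S,231,243,.105),"timer",plane(T,416,268,.065),plane(S,304,382,.065),"tin",plane(T,207,152,.11))
s=manip.read_state();print(Ro.from_rotvec(s["tcp_rot"]).as_matrix().round(3))
E
```

```text
dryer [ 0.56557358 -0.06533217] 0.11874398355465927 
res [[-0.3, -0.7], [-0.8, -0.6], [-0.4, -1.9], [-0.7, 1.2], [-0.9, 0.4], [-1.2, 0.7], [0.2, 3.4], [4.0, -2.4]]
lips [array([0.51153871, 0.42648472]), array([0.50392984, 0.33884399])] knob fork [0.54256682 0.42545378 0.159     ] bench [0.3767176  0.29215689 0.085     ]
scene: fork [0.54580808 0.42790991 0.159     ] bench [0.38012221 0.29445047 0.085     ]
T [324.  163.4]
T [432.2 196.3]
T [272.9 236. ]
S [343. 201.]
S [387.5 327.4]
S [257.8 233.6]
jar [0.38871388 0.03997331 0.105     ] [0.38950076 0.04497268 0.105     ] timer [ 0.38224785 -0.30483351  0.065     ] [ 0.37178006 -0.32015759  0.065     ] tin [0.68590782 0.22637052 0.11      ]
[[-0.973  0.23  -0.   ]
 [ 0.23   0.973 -0.001]
 [ 0.    -0.001 -1.   ]]
```

>>> {"fn": "arm_command", "kwargs": {
  "targets": [
    [0,-0.1,-0.083,-0.1,0,0,-0.1],
    [0,-0.66,-0.548,-0.12,0,0,-0.35],
    [0,-0.66,-0.548,-0.12,0,0,-0.35],
    [0,-0.66,-0.548,-0.12,0,0,-0.35],
    [0,-0.66,-0.548,-0.12,0,0,-0.35],
    [0,-0.66,-0.548,-0.12,0,0,-0.35],
    [0,-0.66,-0.548,-0.12,0,0,-0.35],
    [0,-0.66,-0.548,-0.12,0,0,-0.35]
  ]
}}

```text
t: 1.0
tcp_pos: [0.3835, 0.3213, 0.2956]
tcp_rot: [-0.186, 3.136, 0.0]
ft_force: [1.0, 1.3, 1.0]
opening: 0.0323
gripper_force: 0.0
```

```bash
cat >> h.py <<'E'
O=np.array([.5656,-.0653]);YAW=.1187
def dry(x,y,z): c,s=np.cos(YAW),np.sin(YAW); return np.array([O[0]+c*x-s*y,O[1]+s*x+c*y,z])
def down(yaw):  # tool down, tool y along horizontal direction yaw+90deg
    c,s=np.cos(yaw),np.sin(yaw); return Ro.from_matrix(np.array([[-c,-s,0],[-s,c,0],[0,0,-1]]))
def plan(pts,yaw=YAW):
    s=manip.read_state();r=Ro.from_rotvec(s["tcp_rot"])
    print("t",round(s["t"],1),"tcp",s["tcp_pos"].round(4),"f",s["ft_force"].round(1),"open",round(s["opening"],4))
    tr=(r.inv()*down(yaw)).as_rotvec().round(3)
    for p in pts: print(r.inv().apply(np.array(p)-s["tcp_pos"]).round(4).tolist(),tr.tolist())
E
python3 -c "
from h import *
plan([dry(.1,0,.32)])"
```

```text
t 1.0 tcp [0.3835 0.3213 0.2956] f [1.  1.3 1. ] open 0.0323
[-0.2353, -0.4053, -0.0244] [0.0, 0.0, -0.0]
```

>>> {"fn": "arm_command", "kwargs": {
  "targets": [
    [0,-0.235,-0.405,-0.025,0,0,0],
    [0,-0.235,-0.405,-0.025,0,0,0],
    [0,-0.235,-0.405,-0.025,0,0,0],
    [0,-0.235,-0.405,-0.025,0,0,0],
    [0,-0.235,-0.405,-0.025,0,0,0],
    [0,-0.235,-0.405,-0.025,0,0,0],
    [0,-0.235,-0.405,-0.025,0,0,0],
    [0,-0.235,-0.405,-0.025,0,0,0]
  ]
}}

```text
t: 1.8
tcp_pos: [0.6233, 0.002, 0.3167]
tcp_rot: [-0.186, 3.136, -0.0]
ft_force: [-0.0, 0.2, 0.3]
opening: 0.0005
gripper_force: 0.0
```

```bash
python3 -c "
from h import *
plan([dry(.1,0,.32),dry(.098,0,.2)])
c=manip.camera('scene');cv2.imwrite('pics/s1.png',cv2.resize(c['color'][140:320,220:420,::-1],None,fx=3,fy=3))"
```

```text
t 1.8 tcp [0.6233 0.002  0.3167] f [-0.   0.2  0.3] open 0.0005
[-0.0348, -0.06, -0.0033] [-0.0, 0.0, -0.0]
[-0.0328, -0.06, 0.1167] [-0.0, 0.0, -0.0]
```

>>> {"fn": "arm_command", "kwargs": {
  "targets": [
    [0,-0.033,-0.06,0,0,0,0],
    [0,-0.033,-0.06,0,0,0,0],
    [0,-0.033,-0.06,0.04,0,0,0],
    [0,-0.033,-0.06,0.08,0,0,0],
    [0,-0.033,-0.06,0.1,0,0,0],
    [0,-0.033,-0.06,0.117,0,0,0],
    [0,-0.033,-0.06,0.117,0,0,0],
    [0,-0.033,-0.06,0.117,0,0,0]
  ]
}}

```text
t: 2.65
tcp_pos: [0.6622, -0.0517, 0.1996]
tcp_rot: [0.186, -3.136, -0.0]
ft_force: [0.2, -0.4, -0.2]
opening: 0.0005
gripper_force: 0.0
```

```bash
python3 -c "
from h import *
a=np.radians([45,50,57,64,71,78,85,92,99,106,110])
plan([dry(-.078+.207*np.cos(t)+.0155,0,.07+.207*np.sin(t)-.016) for t in a])
c=manip.camera('scene');cv2.imwrite('pics/s1.png',cv2.resize(c['color'][140:320,220:420,::-1],None,fx=3,fy=3))"
```

```text
t 2.6 tcp [ 0.6622 -0.0517  0.1996] f [ 0.2 -0.4 -0.2] open 0.0005
[0.0136, -0.0021, -0.0007] [0.0, -0.001, -0.0]
[0.027, -0.0021, -0.0129] [0.0, -0.001, -0.0]
[0.0473, -0.0021, -0.0279] [0.0, -0.001, -0.0]
[0.0693, -0.0021, -0.0404] [0.0, -0.001, -0.0]
[0.0927, -0.0021, -0.05] [0.0, -0.001, -0.0]
[0.117, -0.0021, -0.0568] [0.0, -0.001, -0.0]
[0.142, -0.0021, -0.0605] [0.0, -0.001, -0.0]
[0.1673, -0.0021, -0.0611] [0.0, -0.001, -0.0]
[0.1924, -0.0021, -0.0587] [0.0, -0.001, -0.0]
[0.2171, -0.0021, -0.0532] [0.0, -0.001, -0.0]
[0.2308, -0.0021, -0.0487] [0.0, -0.001, -0.0]
```

View pics/s1.png

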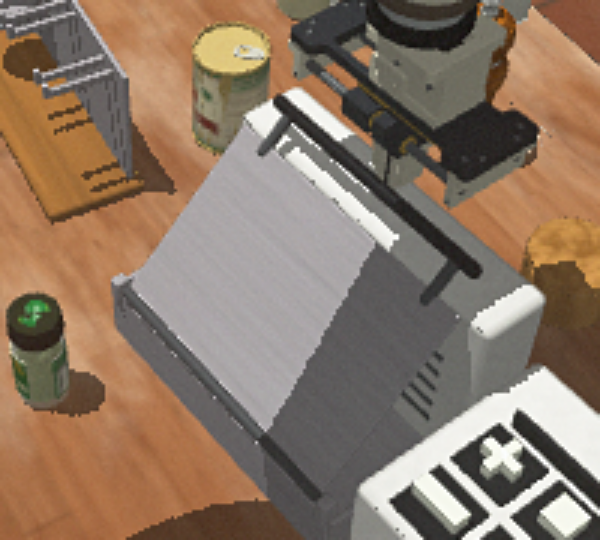

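The closed fingers sit behind the bar's middle (crop ~395,180). Pulling now.

>>> {"fn": "arm_command", "kwargs": {
  "targets": [
    [0,0.014,-0.002,-0.001,0,0,0],
    [0,0.027,-0.002,-0.012,0,0,0],
    [0,0.037,-0.002,-0.02,0,0,0],
    [0,0.047,-0.002,-0.028,0,0,0],
    [0,0.058,-0.002,-0.034,0,0,0],
    [0,0.069,-0.002,-0.04,0,0,0],
    [0,0.081,-0.002,-0.045,0,0,0],
    [0,0.093,-0.002,-0.05,0,0,0]
  ]
}}

```text
t: 3.5
tcp_pos: [0.5707, -0.065, 0.2515]
tcp_rot: [-0.186, 3.132, -0.001]
ft_force: [4.0, 1.1, 2.5]
opening: 0.0006
gripper_force: 1.9
```

>>> {"fn": "arm_command", "kwargs": {
  "targets": [
    [0,0.012,0,-0.004,0,0,0],
    [0,0.024,0,-0.007,0,0,0],
    [0,0.049,0,-0.01,0,0,0],
    [0,0.074,0,-0.011,0,0,0],
    [0,0.099,0,-0.009,0,0,0],
    [0,0.112,0,-0.006,0,0,0],
    [0,0.124,0,-0.003,0,0,0],
    [0,0.138,0,0.001,0,0,0]
  ]
}}

```text
t: 4.3
tcp_pos: [0.4361, -0.081, 0.2495]
tcp_rot: [-0.185, 3.127, -0.0]
ft_force: [32.0, 4.6, 0.6]
opening: 0.0007
gripper_force: 16.5
```

```bash
python3 -c "
from h import *
plan([dry(-.078+.207*np.cos(t)+.0155,0,.07+.207*np.sin(t)-.016) for t in [np.radians(110)]])
c=manip.camera('scene');cv2.imwrite('pics/s2.png',cv2.resize(c['color'][140:320,180:420,::-1],None,fx=3,fy=3))"
```

```text
t 4.3 tcp [ 0.4361 -0.081   0.2495] f [32.   4.6  0.6] open 0.0007
[0.0029, 0.0003, 0.0009] [-0.001, 0.009, -0.001]
```

View pics/s2.png

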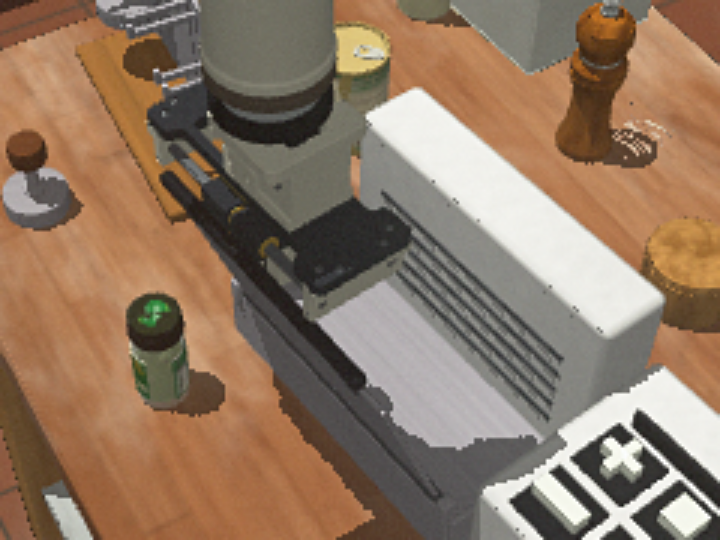

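The guard leans towards the robot with the tray exposed, and 32 N of contact force shows it is at its stop. Backing off, then going to the hanging press.

>>> {"fn": "arm_command", "kwargs": {
  "targets": [
    [0,-0.025,0,0,0,0,0],
    [0,-0.03,0,-0.04,0,0,0],
    [0.03,-0.03,0,-0.08,0,0,0],
    [0.06,-0.03,0,-0.11,0,0,0],
    [0.06,-0.03,0,-0.11,0,0,0]
  ]
}}

```text
t: 4.85
tcp_pos: [0.4638, -0.0781, 0.362]
tcp_rot: [-0.185, 3.132, -0.002]
ft_force: [0.6, 0.0, -0.5]
opening: 0.02
gripper_force: 0.0
```

```bash
python3 -c "
from h import *
plan([(.544,.426,.36),(.544,.426,.22)],-.087)"
```

```text
t 4.8 tcp [ 0.4638 -0.0781  0.362 ] f [ 0.6  0.  -0.5] open 0.02
[-0.1389, 0.4912, 0.0019] [-0.001, 0.004, 0.205]
[-0.1383, 0.4914, 0.1419] [-0.001, 0.004, 0.205]
```

>>> {"fn": "arm_command", "kwargs": {
  "targets": [
    [0.06,-0.139,0.491,0.002,0,0.004,0.205],
    [0.06,-0.139,0.491,0.002,0,0.004,0.205],
    [0.06,-0.139,0.491,0.002,0,0.004,0.205],
    [0.06,-0.139,0.491,0.002,0,0.004,0.205],
    [0.06,-0.139,0.491,0.002,0,0.004,0.205],
    [0.06,-0.139,0.491,0.002,0,0.004,0.205],
    [0.06,-0.139,0.491,0.002,0,0.004,0.205],
    [0.06,-0.139,0.491,0.002,0,0.004,0.205]
  ]
}}

```text
t: 5.65
tcp_pos: [0.5236, 0.3105, 0.3549]
tcp_rot: [-0.137, -3.131, 0.005]
ft_force: [1.4, 0.3, -0.0]
opening: 0.0599
gripper_force: 0.0
```

```bash
python3 -c "
from h import *
plan([(.544,.426,.33),(.544,.426,.131)],-.087)"
```

```text
t 5.7 tcp [0.5236 0.3105 0.3549] f [ 1.4  0.3 -0. ] open 0.0599
[-0.0105, 0.1169, 0.0245] [-0.003, -0.007, -0.0]
[-0.0119, 0.1176, 0.2234] [-0.003, -0.007, -0.0]
```

>>> {"fn": "arm_command", "kwargs": {
  "targets": [
    [0.06,-0.012,0.118,0.025,0,0,0],
    [0.06,-0.012,0.118,0.025,0,0,0],
    [0.06,-0.012,0.118,0.025,0,0,0],
    [0.06,-0.012,0.118,0.025,0,0,0],
    [0.06,-0.012,0.118,0.07,0,0,0],
    [0.06,-0.012,0.118,0.11,0,0,0],
    [0.06,-0.012,0.118,0.15,0,0,0],
    [0.06,-0.012,0.118,0.165,0,0,0]
  ]
}}

```text
t: 6.45
tcp_pos: [0.5438, 0.4219, 0.1862]
tcp_rot: [-0.138, -3.128, 0.013]
ft_force: [-1.3, -1.7, -1.0]
opening: 0.06
gripper_force: 0.0
```

```bash
python3 -c "
from h import *
plan([(.544,.426,.131)],-.087)
c=manip.camera('scene');d=manip.camera('top')
r=lambda i,x,y:cv2.resize(i[y:y+100,x:x+100,::-1],None,fx=4,fy=4)
cv2.imwrite('pics/s3.png',np.hstack([r(c['color'],170,90),r(d['color'],80,160)]))"
```

```text
t 6.5 tcp [0.5438 0.4219 0.1862] f [-1.3 -1.7 -1. ] open 0.06
[-0.0004, 0.0046, 0.0551] [-0.008, -0.01, -0.001]
```

View pics/s3.png

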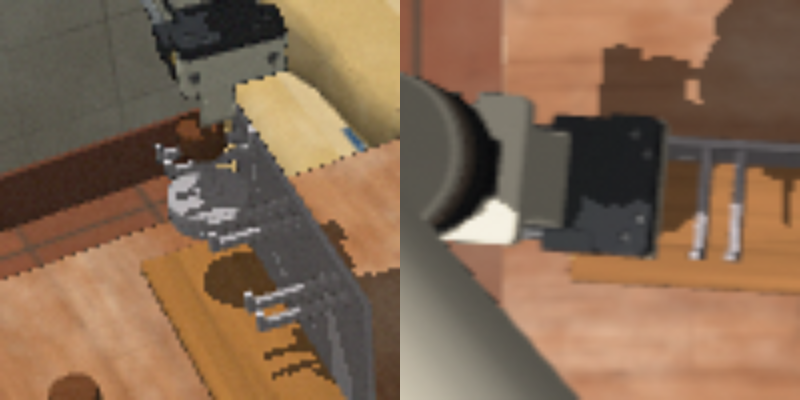

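The gripper is above the knob (left crop 205,130) and looks aligned. Descending to grip.

>>> {"fn": "arm_command", "kwargs": {
  "targets": [
    [0.06,0,0.004,0,0,0,0],
    [0.06,0,0.004,0.03,0,0,0],
    [0.06,0,0.004,0.055,0,0,0],
    [0.06,0,0.004,0.055,0,0,0],
    [0.02,0,0.004,0.055,0,0,0],
    [0.02,0,0.004,0.055,0,0,0],
    [0.02,0,0.004,0.055,0,0,0],
    [0.02,0,0.004,0.055,0,0,0]
  ],
  "force": 25
}}

```text
t: 7.35
tcp_pos: [0.5473, 0.4305, 0.1389]
tcp_rot: [-0.137, -3.137, -0.001]
ft_force: [-0.3, -3.0, 6.4]
opening: 0.0356
gripper_force: 25.0
```

```bash
python3 -c "
from h import *
plan([(.544,.426,.131)],-.087);print(manip.read_state()['gripper_force'])"
```

```text
t 7.3 tcp [0.5473 0.4305 0.1389] f [-0.3 -3.   6.4] open 0.0356
[0.0029, -0.0048, 0.0079] [0.0, -0.002, -0.0]
25.000753104686737
```

>>> {"fn": "arm_command", "kwargs": {
  "targets": [
    [0.02,0,0,-0.012,0,0,0],
    [0.02,0,0,-0.024,0,0,0],
    [0.02,0,0,-0.024,0,0,0]
  ]
}}

```text
t: 7.65
tcp_pos: [0.547, 0.4306, 0.1632]
tcp_rot: [-0.136, -3.136, -0.001]
ft_force: [-0.3, -1.2, -2.1]
opening: 0.0353
gripper_force: 25.0
```

```bash
python3 -c "
from h import *
plan([(.544,.426,.131)],-.087)
c=manip.camera('scene')
r=lambda i,x,y:cv2.resize(i[y:y+100,x:x+100,::-1],None,fx=5,fy=5)
cv2.imwrite('pics/s4.png',r(c['color'],170,80))"
```

```text
t 7.7 tcp [0.547  0.4306 0.1632] f [-0.3 -1.2 -2.1] open 0.0353
[0.0025, -0.0049, 0.0322] [0.0, -0.002, 0.0]
```

View pics/s4.png

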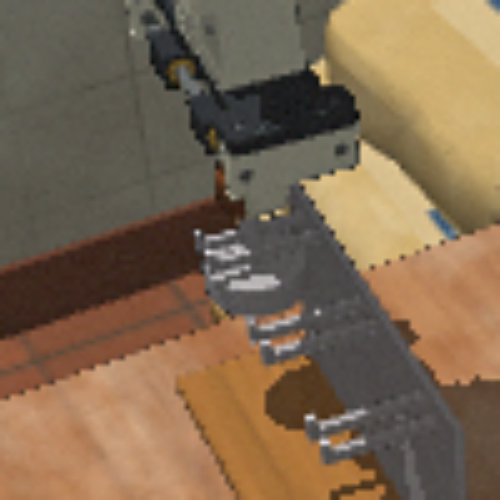

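The press is lifted about 24 mm and carried freely (weight 2 N). Drawing it off the fork.

>>> {"fn": "arm_command", "kwargs": {
  "targets": [
    [0.02,0.0,0,0.005,0,0,0],
    [0.02,0.03,0,0.005,0,0,0],
    [0.02,0.06,0,0.005,0,0,0],
    [0.02,0.09,0,0.005,0,0,0],
    [0.02,0.1,0,0.005,0,0,0],
    [0.02,0.1,0,-0.04,0,0,0],
    [0.02,0.1,0,-0.08,0,0,0],
    [0.02,0.1,0,-0.12,0,0,0]
  ]
}}

```text
t: 8.5
tcp_pos: [0.4472, 0.4391, 0.2821]
tcp_rot: [-0.136, -3.134, 0.001]
ft_force: [0.9, 0.2, -3.0]
opening: 0.0354
gripper_force: 25.0
```

```bash
python3 -c "
from h import *
plan([(.5,.35,.38),dry(0.0,.05,.38)],YAW)
c=manip.camera('scene')
r=lambda i,x,y:cv2.resize(i[y:y+130,x:x+160,::-1],None,fx=4,fy=4)
cv2.imwrite('pics/s5.png',r(c['color'],130,60))"
```

```text
t 8.5 tcp [0.4472 0.4391 0.2821] f [ 0.9  0.2 -3. ] open 0.0354
[-0.0598, -0.0843, -0.0982] [-0.0, -0.004, -0.205]
[-0.1509, -0.4434, -0.0984] [-0.0, -0.004, -0.205]
```

View pics/s5.png

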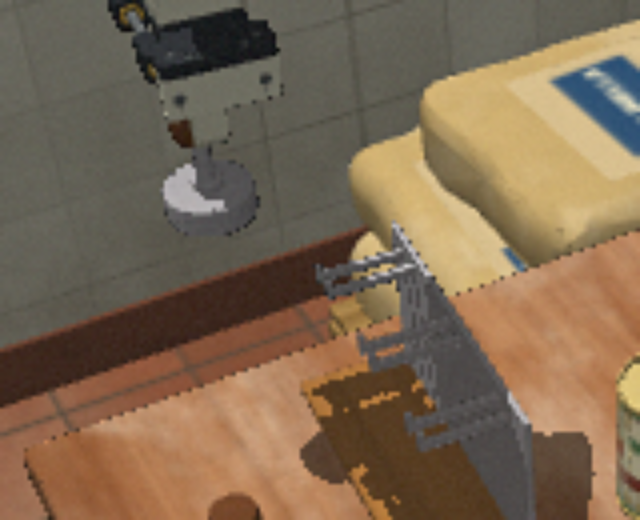

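The press hangs straight from the gripper, clear of the rack. Carrying it to the tray.

>>> {"fn": "arm_command", "kwargs": {
  "targets": [
    [0.02,0,0,-0.05,0,0,0],
    [0.02,-0.151,-0.443,-0.1,0,-0.004,-0.205],
    [0.02,-0.151,-0.443,-0.1,0,-0.004,-0.205],
    [0.02,-0.151,-0.443,-0.1,0,-0.004,-0.205],
    [0.02,-0.151,-0.443,-0.1,0,-0.004,-0.205],
    [0.02,-0.151,-0.443,-0.1,0,-0.004,-0.205],
    [0.02,-0.151,-0.443,-0.1,0,-0.004,-0.205],
    [0.02,-0.151,-0.443,-0.1,0,-0.004,-0.205]
  ]
}}

```text
t: 9.35
tcp_pos: [0.5312, 0.1, 0.3679]
tcp_rot: [-0.185, 3.136, 0.0]
ft_force: [1.6, 0.6, -4.3]
opening: 0.0354
gripper_force: 25.0
```

```bash
python3 -c "
from h import *
plan([dry(0.0,.05,.38)],YAW)"
```

```text
t 9.3 tcp [0.5312 0.1    0.3679] f [ 1.6  0.6 -4.3] open 0.0354
[-0.0147, -0.1182, -0.0121] [0.0, 0.001, -0.001]
```

>>> {"fn": "arm_command", "kwargs": {
  "targets": [
    [0.02,-0.015,-0.118,-0.012,0,0,0],
    [0.02,-0.015,-0.118,-0.012,0,0,0],
    [0.02,-0.015,-0.118,-0.012,0,0,0],
    [0.02,-0.015,-0.118,-0.012,0,0,0],
    [0.02,-0.015,-0.118,-0.012,0,0,0],
    [0.02,-0.015,-0.118,0.05,0,0,0],
    [0.02,-0.015,-0.118,0.1,0,0,0],
    [0.02,-0.015,-0.118,0.15,0,0,0]
  ]
}}

```text
t: 10.15
tcp_pos: [0.5595, -0.0106, 0.2288]
tcp_rot: [-0.191, 3.134, 0.002]
ft_force: [1.1, -0.4, -3.2]
opening: 0.0352
gripper_force: 25.0
```

```bash
python3 -c "
from h import *
plan([dry(0.0,.05,.076)],YAW)"
```

```text
t 10.2 tcp [ 0.5595 -0.0106  0.2288] f [ 1.1 -0.4 -3.2] open 0.0352
[0.0007, -0.0051, 0.1528] [0.001, 0.002, 0.003]
```

>>> {"fn": "arm_command", "kwargs": {
  "targets": [
    [0.02,0,-0.003,0.03,0,0,0],
    [0.02,0,-0.003,0.06,0,0,0],
    [0.02,0,-0.003,0.09,0,0,0],
    [0.02,0,-0.003,0.115,0,0,0],
    [0.02,0,-0.003,0.13,0,0,0],
    [0.02,0,-0.003,0.136,0,0,0],
    [0.02,0,-0.003,0.136,0,0,0]
  ]
}}

```text
t: 10.85
tcp_pos: [0.5597, -0.0153, 0.0938]
tcp_rot: [0.188, -3.135, -0.001]
ft_force: [0.0, -0.8, -2.7]
opening: 0.0354
gripper_force: 25.0
```

```bash
python3 -c "
from h import *
plan([dry(0.0,.05,.076)],YAW)"
```

```text
t 10.8 tcp [ 0.5597 -0.0153  0.0938] f [ 0.  -0.8 -2.7] open 0.0354
[0.0, -0.0004, 0.0178] [0.001, -0.001, 0.001]
```

>>> {"fn": "arm_command", "kwargs": {
  "targets": [
    [0.02,0,0,0.01,0,0,0],
    [0.02,0,0,0.015,0,0,0],
    [0.02,0,0,0.018,0,0,0],
    [0.02,0,0,0.018,0,0,0]
  ]
}}

```text
t: 11.25
tcp_pos: [0.5596, -0.0164, 0.0759]
tcp_rot: [0.185, -3.136, -0.0]
ft_force: [-0.3, 0.5, -2.9]
opening: 0.0353
gripper_force: 25.0
```

```bash
python3 -c "
from h import *
plan([dry(0.0,.05,.076)],YAW)"
```

```text
t 11.2 tcp [ 0.5596 -0.0164  0.0759] f [-0.3  0.5 -2.9] open 0.0353
[-0.0001, 0.0007, -0.0001] [0.0, -0.0, -0.001]
```

Lower 2 mm more, release and retreat.

>>> {"fn": "arm_command", "kwargs": {
  "targets": [
    [0.02,0,0,0.002,0,0,0],
    [0.06,0,0,0.002,0,0,0],
    [0.06,0,0,0.002,0,0,0],
    [0.06,0,0,0.002,0,0,0],
    [0.06,0,0,-0.04,0,0,0],
    [0.06,0,0,-0.09,0,0,0],
    [0.06,0,0,-0.14,0,0,0],
    [0.06,0,0,-0.19,0,0,0]
  ]
}}

```text
t: 12.05
tcp_pos: [0.5595, -0.0163, 0.2682]
tcp_rot: [-0.186, 3.136, 0.0]
ft_force: [0.5, -0.1, -0.6]
opening: 0.0599
gripper_force: 0.0
```

>>> {"fn": "arm_command", "kwargs": {
  "targets": [
    [0.06,0,0,-0.05,0,0,0],
    [0.06,0,0,-0.1,0,0,0],
    [0.06,0,0.1,-0.1,0,0,0],
    [0.06,0,0.1,-0.1,0,0,0],
    [0.06,0,0.1,-0.1,0,0,0]
  ]
}}

```text
t: 12.55
tcp_pos: [0.5465, 0.0923, 0.3672]
tcp_rot: [-0.204, 3.133, 0.008]
ft_force: [0.3, 0.5, -0.8]
opening: 0.0599
gripper_force: 0.0
```

```bash
python3 -c "
from h import *
c=manip.camera('scene');d=manip.camera('top')
k=lambda i,x,y,w,h:cv2.resize(i[y:y+h,x:x+w,::-1],None,fx=2,fy=2)
cv2.imwrite('pics/s6.png',np.hstack([k(c['color'],150,120,200,200),k(d['color'],150,130,200,200)]))
plan([(.379,.293,.3)],0)"
```

```text
t 12.7 tcp [0.5477 0.0846 0.3663] f [-0.7 -0.2  0.6] open 0.0601
[0.1421, 0.2274, 0.0662] [-0.0, 0.0, 0.122]
```

View pics/s6.png

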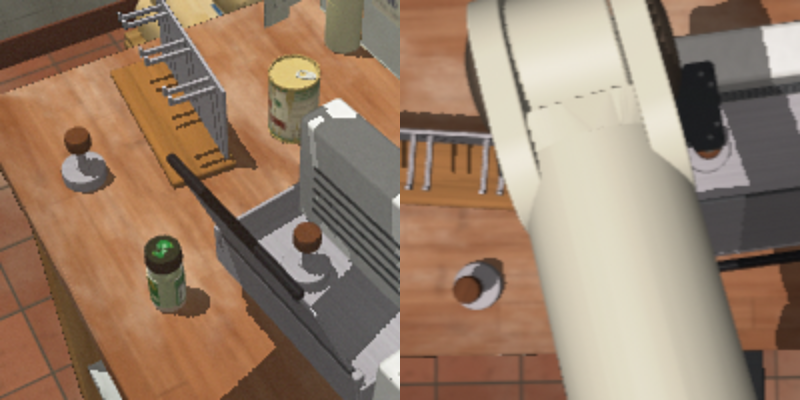

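Press 1 stands upright in the tray (left crop 307,260). The bench press is still at its place (knob top px ~183.5,275).

>>> {"fn": "arm_command", "kwargs": {
  "targets": [
    [0.06,0.142,0.227,0.0,0,0,0.122],
    [0.06,0.142,0.227,0.066,0,0,0.122],
    [0.06,0.142,0.227,0.066,0,0,0.122],
    [0.06,0.142,0.227,0.066,0,0,0.122],
    [0.06,0.142,0.227,0.066,0,0,0.122],
    [0.06,0.142,0.227,0.066,0,0,0.122],
    [0.06,0.142,0.227,0.066,0,0,0.122],
    [0.06,0.142,0.227,0.11,0,0,0.122]
  ]
}}

```text
t: 13.45
tcp_pos: [0.3845, 0.2936, 0.2604]
tcp_rot: [0.007, 3.132, 0.008]
ft_force: [2.4, -0.3, -0.5]
opening: 0.0598
gripper_force: 0.0
```

```bash
python3 -c "
from h import *
c=manip.camera('scene');i=c['color'][170:230,150:220].astype(int)
m=((i[:,:,0]<140)&(i[:,:,0]-i[:,:,2]>40)&(i[:,:,1]<80)).astype(np.uint8)
n,l,st,ce=cv2.connectedComponentsWithStats(m)
print([(st[j].tolist(),(ce[j]+[150,170]).round(1).tolist(),plane(c,*(ce[j]+[150,170]),.073).round(3).tolist()) for j in range(1,n) if st[j,4]>30])
plan([(.379,.293,.2),(.379,.293,.06)],0)"
```

```text
[([32, 14, 12, 10, 87], [187.6, 188.0], [0.379, 0.304, 0.073]), ([56, 23, 14, 19, 156], [214.3, 201.1], [0.422, 0.222, 0.073])]
t 13.5 tcp [0.38   0.2887 0.2507] f [-1.6 -2.6 -6.1] open 0.0599
[0.0009, 0.0045, 0.0507] [-0.003, -0.003, -0.006]
[0.0005, 0.0049, 0.1907] [-0.003, -0.003, -0.006]
```

>>> {"fn": "arm_command", "kwargs": {
  "targets": [
    [0.075,0,0.006,0.03,0,0,0],
    [0.075,0,0.006,0.07,0,0,0],
    [0.075,0,0.006,0.11,0,0,0],
    [0.075,0,0.006,0.15,0,0,0],
    [0.075,0,0.006,0.175,0,0,0],
    [0.075,0,0.006,0.187,0,0,0],
    [0.075,0,0.006,0.187,0,0,0]
  ]
}}

```text
t: 14.2
tcp_pos: [0.3806, 0.2958, 0.068]
tcp_rot: [-0.009, -3.139, 0.004]
ft_force: [0.6, -0.4, 0.7]
opening: 0.0747
gripper_force: 0.0
```

```bash
python3 -c "
from h import *
plan([(.379,.295,.06)],0)"
```

```text
t 14.2 tcp [0.3806 0.2958 0.068 ] f [ 0.6 -0.4  0.7] open 0.0747
[0.0016, -0.0008, 0.008] [-0.003, -0.002, -0.006]
```

>>> {"fn": "arm_command", "kwargs": {
  "targets": [
    [0.06,0.001,0,0.006,0,0,0],
    [0.05,0.001,0,0.006,0,0,0],
    [0.04,0.001,0,0.006,0,0,0],
    [0.02,0.001,0,0.006,0,0,0],
    [0.02,0.001,0,0.006,0,0,0],
    [0.02,0.001,0,0.006,0,0,0],
    [0.02,0.001,0,0.006,0,0,0]
  ],
  "force": 25
}}

```text
t: 14.9
tcp_pos: [0.3796, 0.2972, 0.0635]
tcp_rot: [0.006, 3.141, -0.001]
ft_force: [0.8, -2.7, 5.8]
opening: 0.0352
gripper_force: 25.0
```

```bash
python3 -c "
from h import *
plan([(.379,.295,.06)],0)"
```

```text
t 14.9 tcp [0.3796 0.2972 0.0635] f [ 0.8 -2.7  5.8] open 0.0352
[0.0006, -0.0022, 0.0035] [-0.001, 0.0, -0.004]
```

>>> {"fn": "arm_command", "kwargs": {
  "targets": [
    [0.02,0,0,-0.04,0,0,0],
    [0.02,0,0,-0.09,0,0,0],
    [0.02,0,0,-0.14,0,0,0],
    [0.02,0,0,-0.19,0,0,0],
    [0.02,0,0,-0.24,0,0,0],
    [0.02,0,0,-0.29,0,0,0],
    [0.02,0,0,-0.33,0,0,0],
    [0.02,0,0,-0.33,0,0,0]
  ]
}}

```text
t: 15.7
tcp_pos: [0.381, 0.3, 0.3988]
tcp_rot: [0.005, 3.133, 0.009]
ft_force: [-0.3, 0.3, -4.8]
opening: 0.0355
gripper_force: 24.9
```

```bash
python3 -c "
from h import *
plan([dry(0,-.05,.39)])"
```

```text
t 15.7 tcp [0.381  0.3    0.3988] f [-0.3  0.3 -4.8] open 0.0355
[-0.1917, -0.4144, 0.008] [0.006, 0.009, -0.122]
```

>>> {"fn": "arm_command", "kwargs": {
  "targets": [
    [0.02,-0.192,-0.414,0.006,0,0,-0.122],
    [0.02,-0.192,-0.414,0.006,0,0,-0.122],
    [0.02,-0.192,-0.414,0.006,0,0,-0.122],
    [0.02,-0.192,-0.414,0.006,0,0,-0.122],
    [0.02,-0.192,-0.414,0.006,0,0,-0.122],
    [0.02,-0.192,-0.414,0.006,0,0,-0.122],
    [0.02,-0.192,-0.414,0.006,0,0,-0.122],
    [0.02,-0.192,-0.414,0.006,0,0,-0.122]
  ]
}}

```text
t: 16.5
tcp_pos: [0.5446, -0.0645, 0.3857]
tcp_rot: [0.186, -3.133, -0.001]
ft_force: [0.6, 1.3, -3.0]
opening: 0.0354
gripper_force: 25.0
```

```bash
python3 -c "
from h import *
plan([dry(0,-.05,.39)])"
```

```text
t 16.5 tcp [ 0.5446 -0.0645  0.3857] f [ 0.6  1.3 -3. ] open 0.0354
[-0.0207, -0.0533, -0.0044] [0.001, -0.003, 0.0]
```

>>> {"fn": "arm_command", "kwargs": {
  "targets": [
    [0.02,-0.021,-0.053,0,0,0,0],
    [0.02,-0.021,-0.053,0,0,0,0],
    [0.02,-0.021,-0.053,0,0,0,0],
    [0.02,-0.021,-0.053,0.05,0,0,0],
    [0.02,-0.021,-0.053,0.1,0,0,0],
    [0.02,-0.021,-0.053,0.15,0,0,0],
    [0.02,-0.021,-0.053,0.19,0,0,0],
    [0.02,-0.021,-0.053,0.19,0,0,0]
  ]
}}

```text
t: 17.3
tcp_pos: [0.566, -0.1096, 0.191]
tcp_rot: [0.19, -3.122, -0.007]
ft_force: [-0.3, 0.1, -3.8]
opening: 0.0358
gripper_force: 25.0
```

```bash
python3 -c "
from h import *
plan([dry(0,-.05,.074)])"
```

```text
t 17.3 tcp [ 0.566  -0.1096  0.191 ] f [-0.3  0.1 -3.8] open 0.0358
[-0.0065, -0.0066, 0.1169] [0.005, -0.014, 0.003]
```

>>> {"fn": "arm_command", "kwargs": {
  "targets": [
    [0.02,-0.003,-0.005,0.02,0,0,0],
    [0.02,-0.003,-0.005,0.05,0,0,0],
    [0.02,-0.003,-0.005,0.08,0,0,0],
    [0.02,-0.003,-0.005,0.095,0,0,0],
    [0.02,-0.003,-0.005,0.105,0,0,0],
    [0.02,-0.003,-0.005,0.105,0,0,0]
  ]
}}

```text
t: 17.9
tcp_pos: [0.5756, -0.117, 0.093]
tcp_rot: [0.187, -3.136, -0.001]
ft_force: [0.3, 0.0, -2.1]
opening: 0.0353
gripper_force: 25.0
```

```bash
python3 -c "
from h import *
plan([dry(0,-.05,.074)])"
```

```text
t 17.9 tcp [ 0.5756 -0.117   0.093 ] f [ 0.3  0.  -2.1] open 0.0353
[0.0038, 0.0025, 0.019] [0.0, -0.001, 0.0]
```

>>> {"fn": "arm_command", "kwargs": {
  "targets": [
    [0.02,0.003,0.002,0.01,0,0,0],
    [0.02,0.003,0.002,0.016,0,0,0],
    [0.02,0.003,0.002,0.02,0,0,0],
    [0.02,0.003,0.002,0.02,0,0,0],
    [0.06,0.003,0.002,0.02,0,0,0],
    [0.06,0.003,0.002,0.02,0,0,0],
    [0.06,0.003,0.002,0.02,0,0,0]
  ]
}}

```text
t: 18.6
tcp_pos: [0.5728, -0.116, 0.0733]
tcp_rot: [-0.186, 3.135, -0.0]
ft_force: [0.2, 0.1, 0.0]
opening: 0.0545
gripper_force: 0.0
```

>>> {"fn": "arm_command", "kwargs": {
  "targets": [
    [0.06,0,0,-0.04,0,0,0],
    [0.06,0,0,-0.09,0,0,0],
    [0.06,0,0,-0.14,0,0,0],
    [0.06,0,0,-0.19,0,0,0],
    [0.03,0,0,-0.24,0,0,0],
    [0,0,0,-0.29,0,0,0],
    [0,0,0,-0.31,0,0,0],
    [0,0,0,-0.31,0,0,0]
  ]
}}

```text
t: 19.4
tcp_pos: [0.5743, -0.1162, 0.3879]
tcp_rot: [-0.185, 3.128, -0.003]
ft_force: [0.2, -0.0, 0.0]
opening: 0.0326
gripper_force: 0.0
```

```bash
python3 -c "
from h import *
c=manip.camera('scene')
cv2.imwrite('pics/s7.png',cv2.resize(c['color'][130:330,180:420,::-1],None,fx=2.5,fy=2.5))
plan([dry(-.19,-.08,.38),dry(-.19,-.08,.25)])"
```

```text
t 19.4 tcp [ 0.5731 -0.1161  0.3849] f [ 0.1  0.3 -0.4] open 0.0287
[0.1915, -0.0288, 0.0042] [-0.001, 0.004, -0.0]
[0.192, -0.0286, 0.1342] [-0.001, 0.004, -0.0]
```

View pics/s7.png

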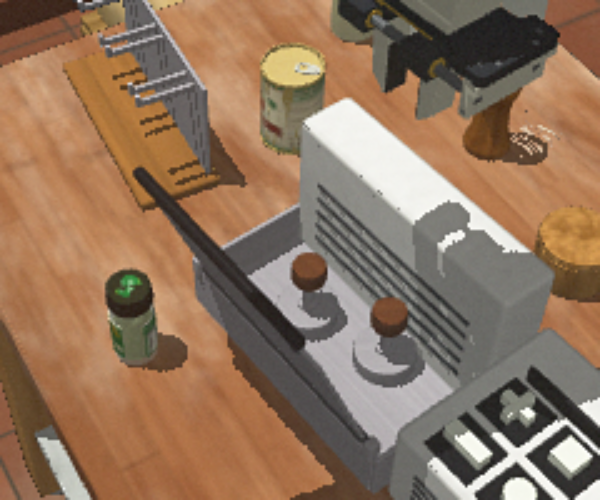

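Both presses stand upright near the back of the tray (crop 310,300 and 390,345). Now the guard.

>>> {"fn": "arm_command", "kwargs": {
  "targets": [
    [0,0.185,-0.029,0,0,0,0],
    [0,0.185,-0.029,0,0,0,0],
    [0,0.185,-0.029,0,0,0,0],
    [0,0.185,-0.029,0,0,0,0],
    [0,0.185,-0.029,0,0,0,0],
    [0,0.185,-0.029,0.04,0,0,0],
    [0,0.185,-0.029,0.09,0,0,0],
    [0,0.185,-0.029,0.13,0,0,0]
  ]
}}

```text
t: 20.25
tcp_pos: [0.391, -0.1658, 0.2497]
tcp_rot: [0.186, -3.134, -0.002]
ft_force: [0.6, 0.6, -1.3]
opening: 0.0002
gripper_force: 0.0
```

```bash
python3 -c "
from h import *
a=np.radians([110,103,96,89,82,75,68,61,54,48,45])
plan([dry(-.078+.207*np.cos(t)-.0155,-.08,.07+.207*np.sin(t)-.014) for t in a])"
```

```text
t 20.2 tcp [ 0.391  -0.1658  0.2497] f [ 0.6  0.6 -1.3] open 0.0002
[-0.0209, -0.0009, -0.0009] [0.001, -0.002, -0.0]
[-0.0451, -0.0009, -0.0081] [0.001, -0.002, -0.0]
[-0.0701, -0.0009, -0.0123] [0.001, -0.002, -0.0]
[-0.0953, -0.0009, -0.0135] [0.001, -0.002, -0.0]
[-0.1205, -0.0009, -0.0115] [0.001, -0.002, -0.0]
[-0.1453, -0.0009, -0.0065] [0.001, -0.002, -0.0]
[-0.1693, -0.0009, 0.0014] [0.001, -0.002, -0.0]
[-0.1921, -0.0009, 0.0123] [0.001, -0.002, -0.0]
[-0.2134, -0.0009, 0.0258] [0.001, -0.002, -0.0]
[-0.2303, -0.001, 0.0394] [0.001, -0.002, -0.0]
[-0.2382, -0.001, 0.0469] [0.001, -0.002, -0.0]
```

>>> {"fn": "arm_command", "kwargs": {
  "targets": [
    [0,0,0.025,0,0,0,0],
    [0,-0.02,0.025,-0.001,0,0,0],
    [0,-0.033,0.025,-0.005,0,0,0],
    [0,-0.045,0.025,-0.008,0,0,0],
    [0,-0.058,0.025,-0.01,0,0,0],
    [0,-0.07,0.025,-0.012,0,0,0],
    [0,-0.095,0.025,-0.013,0,0,0],
    [0,-0.12,0.025,-0.011,0,0,0]
  ]
}}

```text
t: 21.05
tcp_pos: [0.5099, -0.1283, 0.2647]
tcp_rot: [-0.184, 3.135, -0.001]
ft_force: [-1.3, 0.5, 0.1]
opening: 0.0001
gripper_force: 1.1
```

```bash
python3 -c "
from h import *
a=np.radians([82,75,68,61,54,48,45])
plan([dry(-.078+.207*np.cos(t)-.0155,-.055,.07+.207*np.sin(t)-.013) for t in a])"
```

```text
t 21.1 tcp [ 0.5099 -0.1283  0.2647] f [-1.3  0.5  0.1] open 0.0001
[0.0019, 0.0009, 0.0027] [-0.001, 0.001, -0.002]
[-0.0228, 0.001, 0.0078] [-0.001, 0.001, -0.002]
[-0.0468, 0.001, 0.0159] [-0.001, 0.001, -0.002]
[-0.0696, 0.0011, 0.0268] [-0.001, 0.001, -0.002]
[-0.0909, 0.0011, 0.0404] [-0.001, 0.001, -0.002]
[-0.1077, 0.0011, 0.0541] [-0.001, 0.001, -0.002]
[-0.1155, 0.0012, 0.0615] [-0.001, 0.001, -0.002]
```

>>> {"fn": "arm_command", "kwargs": {
  "targets": [
    [0,-0.012,0,0.004,0,0,0],
    [0,-0.023,0,0.008,0,0,0],
    [0,-0.047,0,0.015,0,0,0],
    [0,-0.07,0,0.025,0,0,0],
    [0,-0.091,0,0.038,0,0,0],
    [0,-0.108,0,0.052,0,0,0],
    [0,-0.117,0,0.06,0,0,0],
    [0,-0.117,0,0.06,0,0,0]
  ]
}}

```text
t: 21.85
tcp_pos: [0.6241, -0.1137, 0.2021]
tcp_rot: [0.186, -3.133, -0.001]
ft_force: [-0.2, -0.8, 0.0]
opening: 0.0004
gripper_force: 0.0
```

```bash
python3 -c "
from h import *
plan([dry(.0684-.0155,-.055,.203),dry(.0684,-.055,.222)])
c=manip.camera('scene')
cv2.imwrite('pics/s8.png',cv2.resize(c['color'][130:330,200:420,::-1],None,fx=2.5,fy=2.5))"
```

```text
t 21.9 tcp [ 0.6241 -0.1137  0.2021] f [-0.2 -0.8  0. ] open 0.0004
[-0.0006, 0.0, -0.0009] [0.001, -0.003, -0.0]
[-0.016, 0.0, -0.0199] [0.001, -0.003, -0.0]
```

View pics/s8.png

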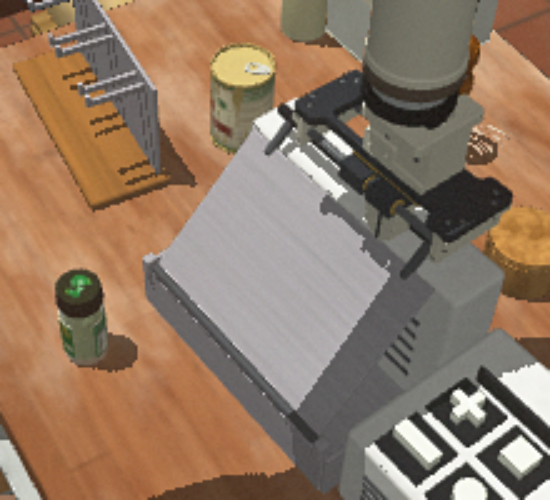

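The guard looks shut (panel sloping back). I'll press down on the bar from above to be sure.

>>> {"fn": "arm_command", "kwargs": {
  "targets": [
    [0,0.008,0,-0.02,0,0,0],
    [0,0.008,0,-0.045,0,0,0],
    [0,-0.016,0,-0.045,0,0,0],
    [0,-0.016,0,-0.045,0,0,0],
    [0,-0.016,0,-0.03,0,0,0],
    [0,-0.016,0,-0.02,0,0,0],
    [0,-0.016,0,-0.014,0,0,0],
    [0,-0.016,0,-0.014,0,0,0]
  ]
}}

```text
t: 22.7
tcp_pos: [0.6394, -0.1123, 0.2218]
tcp_rot: [-0.185, 3.136, -0.001]
ft_force: [-11.0, 2.2, 25.2]
opening: 0.0006
gripper_force: 12.9
```

```bash
python3 -c "
from h import *
plan([dry(.0684,-.055,.222)])"
```

```text
t 22.7 tcp [ 0.6394 -0.1123  0.2218] f [-11.    2.2  25.2] open 0.0006
[-0.0007, 0.0005, -0.0002] [-0.0, 0.0, -0.001]
```

The bar is on its stop (25 N at z 0.2218 = shut height). Now the round key.

>>> {"fn": "arm_command", "kwargs": {
  "targets": [
    [0,0,0,-0.04,0,0,0],
    [0,0,0,-0.06,0,0,0]
  ]
}}

```text
t: 22.9
tcp_pos: [0.6399, -0.1124, 0.2792]
tcp_rot: [-0.185, 3.136, -0.001]
ft_force: [0.7, 0.0, -0.2]
opening: 0.0005
gripper_force: 0.0
```

```bash
python3 -c "
from h import *
plan([dry(-.035,-.263,.27),dry(-.035,-.263,.15)])"
```

```text
t 22.9 tcp [ 0.6399 -0.1124  0.2792] f [ 0.7  0.  -0.2] open 0.0005
[0.103, -0.2075, 0.0092] [-0.0, 0.0, -0.001]
[0.103, -0.2075, 0.1292] [-0.0, 0.0, -0.001]
```

>>> {"fn": "arm_command", "kwargs": {
  "targets": [
    [0,0.103,-0.208,0,0,0,0],
    [0,0.103,-0.208,0,0,0,0],
    [0,0.103,-0.208,0,0,0,0],
    [0,0.103,-0.208,0,0,0,0],
    [0,0.103,-0.208,0,0,0,0],
    [0,0.103,-0.208,0.05,0,0,0],
    [0,0.103,-0.208,0.1,0,0,0],
    [0,0.103,-0.208,0.12,0,0,0]
  ]
}}

```text
t: 23.7
tcp_pos: [0.5576, -0.329, 0.151]
tcp_rot: [0.183, -3.127, -0.009]
ft_force: [-0.8, 1.0, -0.1]
opening: 0.0004
gripper_force: 0.0
```

```bash
python3 -c "
from h import *
plan([dry(-.035,-.263,.15),dry(-.035,-.263,.124)])"
```

```text
t 23.7 tcp [ 0.5576 -0.329   0.151 ] f [-0.8  1.  -0.1] open 0.0004
[-0.0042, -0.0021, 0.001] [0.006, -0.008, -0.002]
[-0.0044, -0.0022, 0.027] [0.006, -0.008, -0.002]
```

>>> {"fn": "arm_command", "kwargs": {
  "targets": [
    [0,0,0,0.005,0,0,0],
    [0,0,0,0.01,0,0,0],
    [0,0,0,0.016,0,0,0],
    [0,0,0,0.021,0,0,0],
    [0,0,0,0.025,0,0,0],
    [0,0,0,0.028,0,0,0],
    [0,0,0,0.03,0,0,0],
    [0,0,0,0.03,0,0,0]
  ]
}}

```text
t: 24.5
tcp_pos: [0.563, -0.3308, 0.1283]
tcp_rot: [-0.186, 3.135, -0.001]
ft_force: [-0.2, -0.4, 2.4]
opening: 0.0005
gripper_force: 1.2
```

```bash
python3 -c "
from h import *
plan([dry(-.035,-.263,.131),dry(.025,-.263,.15)])"
```

```text
t 24.5 tcp [ 0.563  -0.3308  0.1283] f [-0.2 -0.4  2.4] open 0.0005
[0.001, 0.0004, -0.0027] [-0.0, 0.001, -0.0]
[-0.059, 0.0004, -0.0217] [-0.0, 0.001, -0.0]
```

>>> {"fn": "arm_command", "kwargs": {
  "targets": [
    [0,0,0,0.003,0,0,0],
    [0,0,0,0.006,0,0,0],
    [0,0,0,0.008,0,0,0],
    [0,0,0,0.008,0,0,0],
    [0,0,0,0.008,0,0,0]
  ]
}}

```text
t: 25.0
tcp_pos: [0.5633, -0.331, 0.1247]
tcp_rot: [-0.185, 3.134, -0.002]
ft_force: [-9.8, 6.8, 28.5]
opening: 0.0002
gripper_force: 14.1
```

Stop reached (28 N). Next is the square key.

>>> {"fn": "arm_command", "kwargs": {
  "targets": [
    [0,0,0,-0.015,0,0,0],
    [0,0,0,-0.04,0,0,0],
    [0,-0.03,0,-0.04,0,0,0],
    [0,-0.06,0,-0.04,0,0,0],
    [0,-0.06,0,-0.04,0,0,0],
    [0,-0.06,0,-0.04,0,0,0],
    [0,-0.06,0,-0.025,0,0,0],
    [0,-0.06,0,-0.025,0,0,0]
  ]
}}

```text
t: 25.8
tcp_pos: [0.6192, -0.3236, 0.1418]
tcp_rot: [0.183, -3.131, -0.003]
ft_force: [-0.8, -0.4, -0.9]
opening: 0.0003
gripper_force: 0.0
```

```bash
python3 -c "
from h import *
plan([dry(.025,-.263,.131),dry(.025,-.263,.123)])"
```

```text
t 25.8 tcp [ 0.6192 -0.3236  0.1418] f [-0.8 -0.4 -0.9] open 0.0003
[-0.0024, -0.0001, 0.0107] [0.002, -0.005, -0.002]
[-0.0025, -0.0002, 0.0187] [0.002, -0.005, -0.002]
```

>>> {"fn": "arm_command", "kwargs": {
  "targets": [
    [0,0,0,0.005,0,0,0],
    [0,0,0,0.01,0,0,0],
    [0,0,0,0.014,0,0,0],
    [0,0,0,0.018,0,0,0],
    [0,0,0,0.021,0,0,0],
    [0,0,0,0.023,0,0,0],
    [0,0,0,0.023,0,0,0],
    [0,0,0,0.023,0,0,0]
  ]
}}

```text
t: 26.6
tcp_pos: [0.6219, -0.3239, 0.125]
tcp_rot: [-0.185, 3.136, -0.001]
ft_force: [-7.6, 2.4, 15.6]
opening: 0.0006
gripper_force: 8.6
```

Square is fully down. Next is the bar key, lifting well clear on the way.

>>> {"fn": "arm_command", "kwargs": {
  "targets": [
    [0,0,0,-0.02,0,0,0],
    [0,0,0,-0.05,0,0,0],
    [0,0.03,0.03,-0.05,0,0,0],
    [0,0.06,0.061,-0.05,0,0,0],
    [0,0.06,0.061,-0.05,0,0,0],
    [0,0.06,0.061,-0.05,0,0,0],
    [0,0.06,0.061,-0.025,0,0,0],
    [0,0.06,0.061,-0.025,0,0,0]
  ]
}}

```text
t: 27.4
tcp_pos: [0.5548, -0.2702, 0.1447]
tcp_rot: [0.185, -3.133, -0.002]
ft_force: [-0.8, 0.7, -0.2]
opening: 0.0002
gripper_force: 0.0
```

```bash
python3 -c "
from h import *
plan([dry(-.035,-.202,.131),dry(-.035,-.202,.123)])"
```

```text
t 27.4 tcp [ 0.5548 -0.2702  0.1447] f [-0.8  0.7 -0.2] open 0.0002
[0.0, 0.0002, 0.0137] [0.001, -0.003, -0.001]
[0.0, 0.0002, 0.0217] [0.001, -0.003, -0.001]
```

>>> {"fn": "arm_command", "kwargs": {
  "targets": [
    [0,0,0,0.005,0,0,0],
    [0,0,0,0.01,0,0,0],
    [0,0,0,0.014,0,0,0],
    [0,0,0,0.018,0,0,0],
    [0,0,0,0.022,0,0,0],
    [0,0,0,0.025,0,0,0],
    [0,0,0,0.025,0,0,0],
    [0,0,0,0.025,0,0,0]
  ]
}}

```text
t: 28.2
tcp_pos: [0.556, -0.2705, 0.1249]
tcp_rot: [-0.185, 3.135, -0.001]
ft_force: [-5.9, 3.1, 18.4]
opening: 0.0007
gripper_force: 9.3
```

Fully down. Retreating, then a final look.

>>> {"fn": "arm_command", "kwargs": {
  "targets": [
    [0,0,0,-0.02,0,0,0],
    [0,0,0,-0.06,0,0,0],
    [0,0,0,-0.11,0,0,0],
    [0,0,0,-0.16,0,0,0],
    [0,0,0,-0.21,0,0,0],
    [0,0,0,-0.21,0,0,0],
    [0,0,0,-0.21,0,0,0]
  ]
}}

```text
t: 28.9
tcp_pos: [0.5562, -0.2704, 0.3337]
tcp_rot: [-0.185, 3.133, -0.003]
ft_force: [0.3, 0.2, -1.2]
opening: 0.0005
gripper_force: 0.0
```

```bash
python3 -c "
from h import *
c=manip.camera('scene');cv2.imwrite('pics/s9.png',c['color'][:,:,::-1])"
```

```text
(no output)
```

View pics/s9.png

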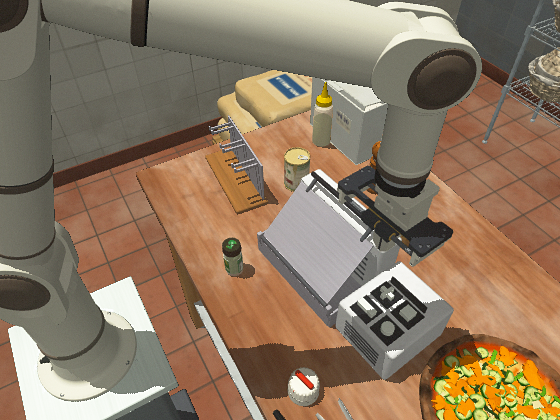

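The guard is shut (bar at ~315,175, as at the start), the rack is empty, and the jar (232,255), timer (304,385) and tin (297,168) have not moved.

```bash
python3 -c "
from plant import manip
print(manip.sign_off())"
```

```text
the job is handed in; nothing more can be done
None
```

The job is done and handed in at about 29 s: both presses stand upright at the back of the tray, the guard is fully shut, and the round, square and bar keys were each pressed fully down in that order, with the cross key, timer, spice jar and tin left alone.

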